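# Load a toy cut-out into the finishing stand

## Robot

A 6-joint arm with a two-finger parallel gripper is mounted at the origin on the work surface. World frame = base frame: x ahead of the robot, y to its left, z up, the work surface at z = 0. Lengths are in mm, angles in rad, forces in N, time in s.
With the tool pointing down it reaches from about 400 to 925 mm from the base axis. Payload 12.5 kg.
Tool frame: the origin (TCP) lies midway between the tips of the shut fingers; the grasp point (between the pads) lies 19 mm behind it (env.tcp_to_grasp is the distance from the TCP to the grasp point, in mm); z points along the fingers, y is the line along which they close (so a half turn about z gives the same grasp; the last joint's range is limited). The gripper opens to 95 mm and grips with 3 to 60 N. Pads are 20 mm wide; open, the fingers measure 119 mm over their backs; the gripper's body (75 mm by 180 mm) begins 59 mm behind the grasp point.
Start: joints at [-1.455, 0.491, 1.559, -0, 1.092, -0.106], TCP at [137.513, -609.702, 214.661] pointing down, gripper open.
Joint ranges: [-3.1, 3.1], [-0.84, 2.19], [0.05, 2.79], [-1.13, 4.28], [0.06, 2.93], [-2.69, 2.69]. Speed limits (rad/s): [2.22, 2.22, 2.79, 3.14, 3.14, 3.14].

## Interface

Orientations are given as [roll, pitch, yaw] about the fixed x, y, z axes, in that order (R = Rz(yaw) Ry(pitch) Rx(roll)).
In Python, from cell import env gives the robot as it stands. The module is installed in compiled form; this text tells all that it offers.
- The arm moves only by the tool step_arm, never from a script. Its argument "plan" is a list that holds one entry, the list of rows, each a list of 5 numbers: the shift along the tool's x, y, z in mm, then the turn about the tool's z in degrees, then the opening, from -1 (shut) to 1 (fully open). A call has 1 to 8 rows; each row is the pose to reach, as a shift and turn from the pose commanded when the call began, along the tool's axes at that moment; what a row does not reach only later rows make up. A row lasts 1/12 s, in which the tool goes at most 41.7 mm and 7.16 degrees, less where a joint would pass 70% of its speed; a pose out of reach is approached as far as the arm can. A call with a gripper value outside its range is refused whole. The fingers move at their own pace and stop on an object; the grip force is fixed at half the most. Time passes only in rows, so rows that repeat a pose let the fingers close. It gives the time, the measured TCP pose, the force, the opening and the grip force at its end, in the units of the state.
- env.state(): the state, without advancing time (a new reading comes with each control period).
- env.read_camera(name): name is "scene" or "top"; returns the picture (384x512x3 uint8, blue, green, red); there is no depth.
- env.get_calibration(name): a dict with "K" (3x3 intrinsics, pixels), "D" ([k1, k2, p1, p2, k3] as OpenCV has them; the pictures are not rectified), "extrinsics" (4x4, takes a point from world to camera coordinates). Camera axes: x right, y up, looking along -z (the intrinsics and any distortion apply to the point x, -y, -z); pixel columns grow to the right and rows downward; lengths in mm; the calibration is good to about 2 mm. A picture is of the moment at which its call begins. get_calibration takes no time and is no camera call.
- env.job_done(): hands the job in; it is judged then, once.
The state is a dict: "t": time; "joints": joint angles; "qvel": joint speeds; "tau": joint torques, N m; "eef_pos": TCP position; "tcp_rot": TCP orientation; "ft_force": force on the tool from outside, world axes, zero at the start; "moment": the same for the moment, N m; "opening": opening from 0.0 (shut) to 1.0 (fully open); "grip_force": force on a finger pad.
Only numpy, scipy, OpenCV 4.12 (cv2) and the standard library are available. Lean on these libraries where they do the work, as an engineer would, in place of code of your own. Each camera call takes 0.05 s, during which the arm holds its last target. There are 200 camera calls.

## Task

Pull the spring clip out of the pin on the finishing stand so that the hold-down bar springs open, and put the clip in the metal tray so it does not get lost. With the bar open, stand the plywood fir tree upright in the stand's slot, its foot fully home on the slot floor, lowering it in rather than dropping it, and let go; leave the bar open, and the house, glue bottle and sanding block where they are.

Things in the scene. Friction and masses are not known exactly. Their poses are not given: they have to be found in the camera images.
- stand: Finishing stand: fixed brown wooden block on the bench, 116 (x) by 124 (y) by 45 mm high, with one open-topped slot in its middle and, over the slot's -y part, a flat steel hold-down bar locked by a pin and spring clip. Origin: centre of its underside. x across the slot, y along it, z up.
- slot_floor (a point): Centre of the slot's floor, 20 mm above the bench and 25 mm below the block's top; axes as the stand's. The slot is 24 mm wide (x), 96 mm long (y), 25 mm deep, with upright walls.
- pin_hole (a point): Middle of the cross hole (along the stand's y) in the upright square steel pin, 59 mm above the bench. The fixed pin, 16 (x) by 14 (y) mm, stands at stand x = -36, y = -42 mm; its top is 72 mm above the bench.
- bar (a joint): Hold-down bar, 32 mm wide (y), 10 mm thick, shut over the slot at stand y = -42 mm; hinged at x = +42 mm, its forked end at x = -51 mm straddles the pin. 0 rad = shut, level 51 mm above the bench; grows to the stop at 1.8 rad, past upright, end 142 mm above the bench. A weak spring (0.09 N m) swings it open by itself in about 1 s once the clip is out, and keeps it open.
- clip_loop (a point): Centre of the loop of the loose steel wire clip (30 g): level, 59 mm above the bench, outside the block's -y end, free beneath and beside. Axes: y from the loop along the straight leg, z up. The flat loop is 28 mm across x over its 5 mm wire, sides parallel to y: pinch it from above across x. Pull along its own -y, a few newtons; free after 45 mm. A wavy leg lies up to 19 mm to +x.
- clip_tip (a point): Tip of the clip's straight leg, 68 mm from the loop's centre along its y; it sticks out about 22 mm beyond the pin's axis at first, lying above the bar's fork.
- tray: Plain aluminium tray, open on top, 110 mm (x) by 140 mm (y), 25 mm high, walls and floor 3 mm, 0.6 kg. Origin: centre of its underside on the bench; y is its long side.
- tree_mid (a point): Centre of the loose white-primed plywood fir tree (85 g), half-way up: a flat cut-out 20 mm thick (x), 122 mm high, standing on its foot on the bench. z up, y along the foot. Trunk 18 mm wide (y) at 24 to 42 mm, then three tiers: 56 mm wide at 42 mm, 48 mm at 70 mm tapering to 24 mm at 96 mm, top at 122 mm. Same both ways round.
- tree_foot (a point): Centre of the underside of the fir tree's foot, 61 mm under its centre. The foot is a straight strip 90 mm long (y), 20 mm thick (x), 24 mm high, its lower edges bevelled by 3 to 4 mm; it goes into the slot along the slot's y.
- house_mid (a point): Bystander: white-primed plywood house cut-out with the same foot and thickness, 88 mm high, with a pitched roof and chimney; centre, half-way up. Tree and house stand on the left; which is nearer to the robot changes.
- glue: Bystander: white glue bottle, 56 mm across, 120 mm high; origin at the centre of its underside.
- sander: Bystander: cork sanding block, 62 by 102 mm, 28 mm high; origin at the centre of its underside.

How it is judged:
By the outcome, as a careful person would: the job done as asked, in the order asked, and still so for the second after the job is handed in, with the robot touching nothing.
It also fails if it takes over 67 s, if anything falls off the work surface, if the arm or the gripper's body presses on something with over 40 N, if the wrist force passes 120 N, or if a joint passes its speed limit or range.

## Working session

There is one attempt and no reset: what is moved stays moved. The work goes in short steps, Python scripts to look and compute and a tool call to move; the robot and the scene stay as the last step left them, time stands still between calls to the robot, and variables do not carry over. Pictures are saved under pics/ and viewed, at most 10 in all, crops included, and the job is handed in when it is done.

Besides the shell and the picture viewer there is one more tool, called by a JSON object that holds its "fn" and its "kwargs". step_arm: Moves the arm, as the interface text tells. Its arguments: {"type":"object","properties":{"plan":{"type":"array"}},"required":["plan"]}

```bash
mkdir -p pics
cat > h.py <<'E'
import numpy as np, cv2
from cell import env
def cal(n):
    c=env.get_calibration(n); return np.array(c["K"],float),np.array(c["D"],float),np.array(c["extrinsics"],float)
F=np.diag([1.,-1,-1])
def ray(n,uv):
    K,D,E=cal(n); p=cv2.undistortPoints(np.array([[uv]],float),K,D)[0,0]
    d=E[:3,:3].T@F@np.array([p[0],p[1],1.]); return -E[:3,:3].T@E[:3,3],d/np.linalg.norm(d)
def onz(n,uv,z):
    o,d=ray(n,uv); return (o+d*(z-o[2])/d[2])
def proj(n,P):
    K,D,E=cal(n); P=np.atleast_2d(np.array(P,float)); q=(F@(E[:3,:3]@P.T+E[:3,3:4])).T
    return cv2.projectPoints(q,np.zeros(3),np.zeros(3),K,D)[0][:,0]
def tri(a,b):
    (o,d),(p,e)=ray("top",a),ray("scene",b)
    s=np.linalg.lstsq(np.c_[d,-e],p-o,rcond=None)[0]; A=o+s[0]*d;B=p+s[1]*e
    return (A+B)/2,np.linalg.norm(A-B)
E
python3 - <<'E'
from h import *
for n in("top","scene"):
    im=env.read_camera(n); cv2.imwrite(f"pics/{n}0_raw.png",im); cv2.imwrite(f"pics/{n}0.png",cv2.resize(im,(800,600)))
    o,d=ray(n,(256,192)); print(n,o.round(),d.round(2))
s=env.state(); print(s["t"],s["eef_pos"],s["tcp_rot"],s["opening"])
E
```

```text
top [496.  -3. 917.] [ 0.04  0.   -1.  ]
scene [1189.  464.  816.] [-0.61 -0.4  -0.68]
0.1 [ 137.51593486 -609.48360087  214.12463773] [-3.14063324e+00 -9.39551086e-05  2.21878457e-01] 0.9989328103046824
```

View pics/top0.png

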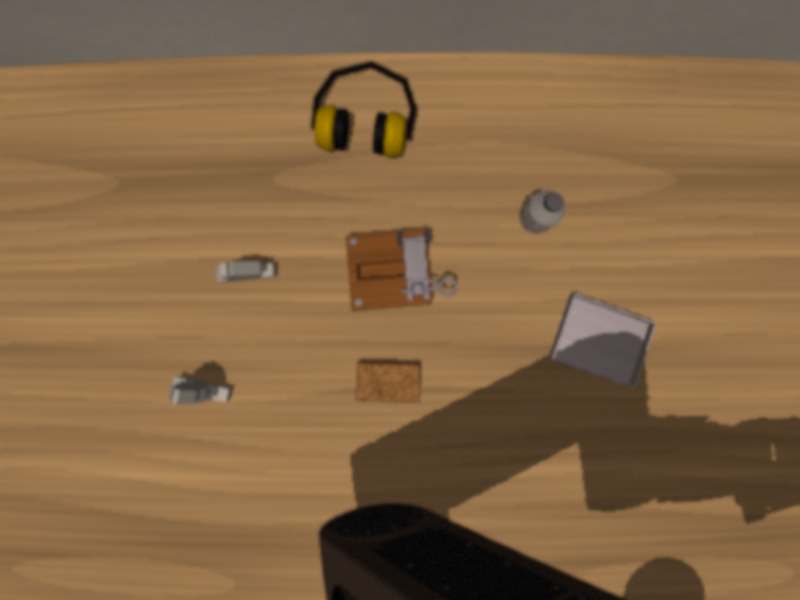

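View pics/scene0.png

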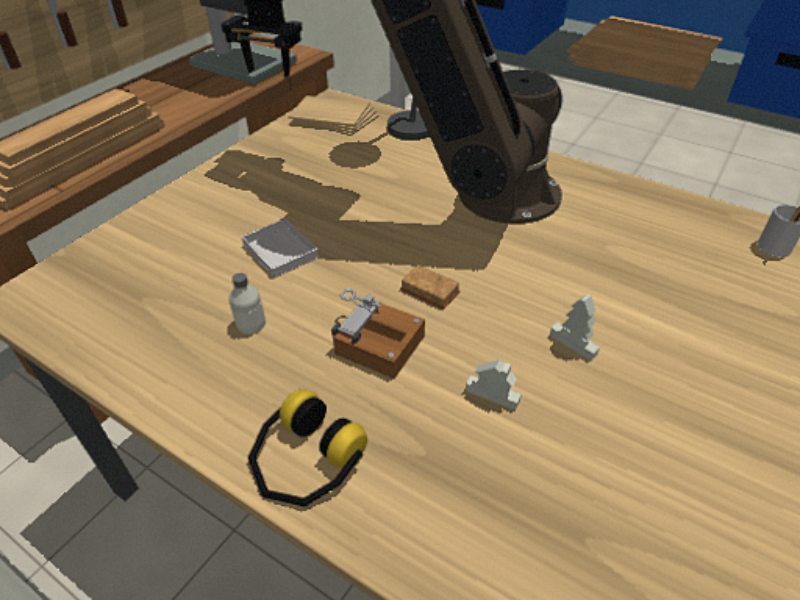

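Top: stand at (390,270), loop at (447,285), tray (602,338), tree (200,390, nearer the robot), house (247,270). In the scene view the loop is at (348,295) and the tree at (577,330). Next I measure in detail.

Run:
```python
from h import *
t=cv2.imread("pics/top0_raw.png"); s=cv2.imread("pics/scene0_raw.png")
def tile(im,x,y,w=80,h=60): return cv2.resize(im[y:y+h,x:x+w],(400,300),interpolation=cv2.INTER_CUBIC)
m=np.vstack([np.hstack([tile(t,218,142),tile(t,90,220)]),np.hstack([tile(s,200,175),tile(s,330,180)])])
cv2.imwrite("pics/m.png",m)
# stand: reddish brown
hsv=cv2.cvtColor(t,cv2.COLOR_BGR2HSV)
print("stand px hsv",hsv[185,230],"table",hsv[215,200],"tray",hsv[200,385],"tree",hsv[250,120])
def rect(mask,z,lab):
    c,_=cv2.findContours(mask,cv2.RETR_EXTERNAL,cv2.CHAIN_APPROX_NONE); c=max(c,key=cv2.contourArea)
    W=np.array([onz("top",p[0].astype(float),z)[:2] for p in c],np.float32)
    r=cv2.minAreaRect(W); print(lab,[np.round(v,1) for v in r], np.round(cv2.boxPoints(r),1).tolist())
def roi(mask,x0,y0,x1,y1):
    o=np.zeros_like(mask); o[y0:y1,x0:x1]=mask[y0:y1,x0:x1]; return o
red=((hsv[...,0]<13)&(hsv[...,1]>130)).astype(np.uint8)*255
rect(roi(red,210,135,285,210),45,"stand")
grey=(hsv[...,1]<70).astype(np.uint8)*255
rect(roi(grey,340,180,425,252),25,"tray")
rect(roi(grey,100,230,152,265),24,"tree(raw)")
rect(roi(grey,130,155,185,185),24,"house(raw)")
```

```text
stand px hsv [ 14 189 119] table [ 16 127 161] tray [  2  27 158] tree [19 30 93]
stand [array([619.6,  71.6]), array([12.8,  5.7]), np.float64(78.3)] [[615.5, 65.9000015258789], [621.0, 64.80000305175781], [623.5999755859375, 77.30000305175781], [618.0999755859375, 78.4000015258789]]
tray [array([ 472. , -319.4]), array([143.8, 111.6]), np.float64(70.2)] [[395.1000061035156, -368.1000061035156], [500.1000061035156, -406.0], [548.9000244140625, -270.70001220703125], [443.8999938964844, -232.8000030517578]]
tree(raw) [array([395.8, 314.7]), array([39.5, 96.1]), np.float64(0.4)] [[375.70001220703125, 362.6000061035156], [376.3999938964844, 266.5], [415.8999938964844, 266.79998779296875], [415.20001220703125, 362.8999938964844]]
house(raw) [array([584.9, 243.2]), array([30.3, 91.7]), np.float64(5.1)] [[565.7000122070312, 287.5], [573.9000244140625, 196.1999969482422], [604.0999755859375, 198.89999389648438], [595.9000244140625, 290.20001220703125]]
```

View pics/m.png

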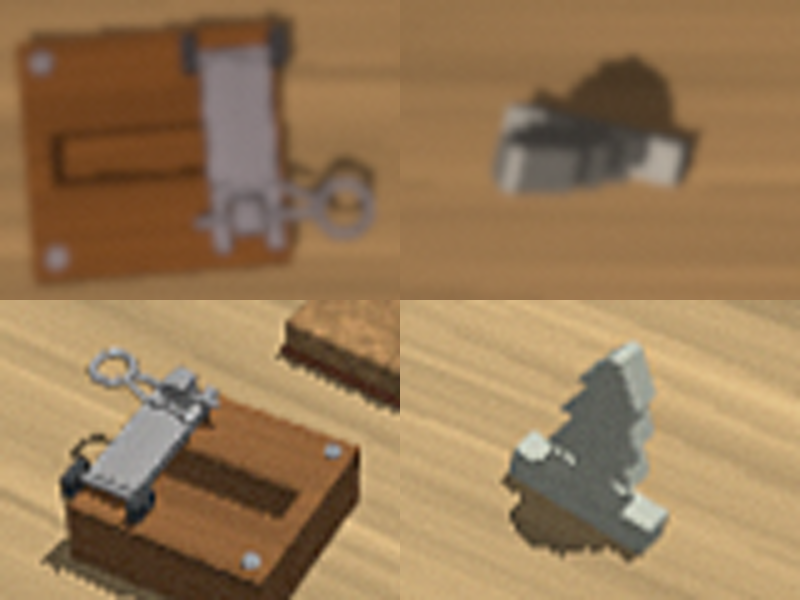

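Tiles: loop at top px (286.4,183), tip about (257.2,186); scene loop about (222,188). The tree's foot is visible as two bright end patches in both views.

Run:
```python
from h import *
t=cv2.imread("pics/top0_raw.png"); s=cv2.imread("pics/scene0_raw.png")
def W(n,c,z): return np.array([onz(n,p.reshape(2).astype(float),z)[:2] for p in c],np.float32)
def comps(n,mask,box,z,k=3,amin=6):
    x0,y0,x1,y1=box;o=np.zeros_like(mask);o[y0:y1,x0:x1]=mask[y0:y1,x0:x1]
    c,_=cv2.findContours(o,cv2.RETR_EXTERNAL,cv2.CHAIN_APPROX_NONE)
    for c in sorted(c,key=cv2.contourArea)[::-1][:k]:
        if len(c)<amin: continue
        r=cv2.minAreaRect(W(n,c,z)); print(n,z,np.round(r[0],1),np.round(r[1],1),round(r[2],1),"px",cv2.boundingRect(c))
M=lambda b:b.astype(np.uint8)*255
ht=cv2.cvtColor(t,cv2.COLOR_BGR2HSV);hs=cv2.cvtColor(s,cv2.COLOR_BGR2HSV)
big=M((ht[...,1]>150)|((ht[...,1]<75)))   # stand brown + steel
big=cv2.morphologyEx(big,cv2.MORPH_OPEN,np.ones((9,9)))
print("stand"); comps("top",big,(212,138,285,212),45)
print("tree bright top"); comps("top",M((ht[...,2]>135)&(ht[...,1]<75)),(100,230,152,265),24)
print("tree bright scene"); comps("scene",M((hs[...,2]>150)&(hs[...,1]<60)),(345,180,395,240),24)
T=lambda u,v:(218+u/5-.4,142+v/5-.4)
S=lambda u,v:(200+u/5-.4,175+v/5-.4)
T2=lambda u,v:(90+u/5-.4,220+v/5-.4)
S2=lambda u,v:(330+u/5-.4,180+v/5-.4)
for lab,a,b,z in[("loop",T(344,207),S(113,67),59),("tip",T(198,222),S(214,103),59),("screwA",T(40,63),S(252,261),45),("screwB",T(57,258),S(333,152),45),("slotTL",T(56,134),S(277,217),45),("slotBL",T(60,185),S(299,189),45),
 ("footRtop -y",T2(290,140),S2(118,150),24),("treetip",T2(112,165),S2(228,52),122),("pin",T(247,212),S(180,80),72)]:
    P,e=tri(a,b); print(lab,"tri",P.round(1),round(e,1),"top",onz("top",a,z).round(1),"scene",onz("scene",b,z).round(1))
```

```text
stand
top 45 [581.4  37.7] [117.7  83.9] 0.1 px (222, 148, 36, 50)
top 45 [587.1 -25.8] [89.1 35.1] 4.0 px (258, 152, 17, 37)
tree bright top
top 24 [389.1 282.4] [21.3 19.8] 79.4 px (136, 248, 10, 9)
top 24 [383.6 355.2] [ 8.  19.8] 75.7 px (110, 250, 5, 9)
top 24 [409.8 354.4] [ 8.9 10.8] 44.4 px (111, 241, 5, 5)
tree bright scene
scene 24 [342.5 325.5] [152.3  22.2] 24.2 px (372, 188, 12, 38)
scene 24 [386.7 280.3] [14.9 21.2] 80.8 px (353, 206, 7, 6)
loop tri [553.9 -72.   61.5] 2.2 top [554.6 -73.1  59. ] scene [551.3 -72.8  59. ]
tip tri [547.6  -4.3  62. ] 0.4 top [547.9  -4.5  59. ] scene [544.9  -6.1  59. ]
screwA tri [624.8  71.6  46.6] 1.6 top [625.5  71.   45. ] scene [623.2  71.4  45. ]
screwB tri [531.1  63.8  45.3] 2.3 top [531.8  62.8  45. ] scene [530.1  64.6  45. ]
slotTL tri [590.4  64.4  45.7] 2.7 top [591.2  63.3  45. ] scene [589.1  65.2  45. ]
slotBL tri [565.8  62.7  45.1] 3.2 top [566.7  61.4  45. ] scene [564.8  63.9  45. ]
footRtop -y tri [397.1 269.6  22.7] 8.9 top [399.6 265.1  24. ] scene [394.9 273.2  24. ]
treetip tri [397.9 316.7 123.6] 3.5 top [398.6 315.7 122. ] scene [394.5 317.7 122. ]
pin tri [551.  -26.2  71.6] 2.4 top [551.6 -27.2  72. ] scene [550.7 -24.9  72. ]
```

{"fn": "step_arm", "kwargs": {"plan": [[[524,-432,60,-82,1],[524,-432,60,-82,1],[524,-432,60,-82,1],[524,-432,60,-82,1],[524,-432,60,-82,1],[524,-432,60,-82,1],[524,-432,60,-82,1],[524,-432,60,-82,1]]]}}

```text
t: 0.77
eef_pos: [341.7, -345.5, 185.1]
tcp_rot: [-3.141, -0.0, 1.228]
ft_force: [0.6, -1.7, -0.1]
opening: 1.0
grip_force: 0.0
```

```bash
cat > go.py <<'E'
import sys
from h import *
from scipy.spatial.transform import Rotation as Ro
def go(x,y,z,yaw):
    s=env.state(); R=Ro.from_euler("xyz",s["tcp_rot"]).as_matrix()
    d=R.T@(np.array([x,y,z])-s["eef_pos"]); cy=np.degrees(np.arctan2(R[1,0],R[0,0]))
    tz=-((yaw-cy+90)%180-90)
    print("t",round(s["t"],2),"pos",np.round(s["eef_pos"],1),"yaw",round(cy,1),"j1,j6",np.round(np.degrees(s["joints"][[0,5]])if hasattr(s["joints"],"shape") else [0,0]),"F",np.round(s["ft_force"],1),"open",round(s["opening"],3),"grip",np.round(s["grip_force"],1))
    print("row:",d.round(1),round(tz,1))
if __name__=="__main__": go(*map(float,sys.argv[1:5]))
E
python3 go.py 554 -72.5 120 94.9
```

```text
t 0.77 pos [ 341.7 -345.5  185.1] yaw 70.3 j1,j6 [-53. -33.] F [ 0.6 -1.7 -0.1] open 1.0 grip 0.0
row: [328.5 108.1  65.1] -24.6
```

{"fn": "step_arm", "kwargs": {"plan": [[[320,108,60,-24,1],[320,108,60,-24,1],[320,108,60,-24,1],[320,108,60,-24,1],[320,108,60,-24,1],[320,108,60,-24,1],[320,108,60,-24,1],[320,108,60,-24,1]]]}}

```text
t: 1.43
eef_pos: [546.8, -89.0, 126.4]
tcp_rot: [-3.141, 0.0, 1.641]
ft_force: [0.9, -1.9, 0.5]
opening: 1.001
grip_force: 0.0
```

```bash
python3 go.py 554 -72.5 100 94.9
```

```text
t 1.43 pos [546.8 -89.  126.4] yaw 94.0 j1,j6 [-16. -20.] F [ 0.9 -1.9  0.5] open 1.001 grip 0.0
row: [15.9  8.3 26.4] -0.9
```

{"fn": "step_arm", "kwargs": {"plan": [[[0,0,0,0,0.3],[0,0,0,0,0.3],[0,0,0,0,0.3],[0,0,0,0,0.3]]]}}

```text
t: 1.77
eef_pos: [545.4, -91.8, 127.1]
tcp_rot: [-3.141, 0.0, 1.64]
ft_force: [-0.1, -1.0, 0.4]
opening: 0.773
grip_force: 0.0
```

```bash
python3 go.py 554 -72.5 40 94.9
```

```text
t 1.77 pos [545.4 -91.8 127.1] yaw 93.9 j1,j6 [-16. -20.] F [-0.1 -1.   0.4] open 0.773 grip 0.0
row: [18.7 10.  87.1] -1.0
```

{"fn": "step_arm", "kwargs": {"plan": [[[18.5,10,20,-1,0.3],[18.5,10,40,-1,0.3],[18.5,10,60,-1,0.3],[18.5,10,75,-1,0.3],[18.5,10,87,-1,0.3],[18.5,10,87,-1,0.3],[18.5,10,87,-1,0.3]]]}}

```text
t: 2.35
eef_pos: [554.2, -72.9, 40.1]
tcp_rot: [-3.141, -0.0, 1.656]
ft_force: [-0.3, 0.3, -0.4]
opening: 0.651
grip_force: 0.0
```

Run:
```python
from h import *
from go import go
go(554,-72.5,40,94.9)
t=env.read_camera("scene"); 
cv2.imwrite("pics/a.png",cv2.resize(t[150:240,180:300],(800,600),interpolation=cv2.INTER_CUBIC))
```

```text
t 2.35 pos [554.2 -72.9  40.1] yaw 94.9 j1,j6 [-14. -19.] F [-0.3  0.3 -0.4] open 0.651 grip 0.0
row: [ 0.4 -0.1  0.1] 0.0
```

View pics/a.png

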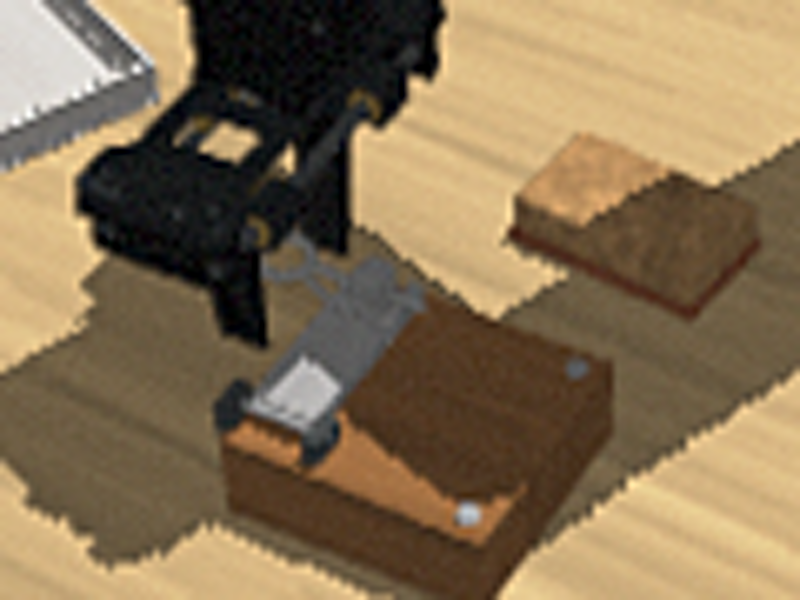

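The fingers straddle the loop (about 290,255), so I close.

{"fn": "step_arm", "kwargs": {"plan": [[[0,0,0,0,-1],[0,0,0,0,-1],[0,0,0,0,-1],[0,0,0,0,-1],[0,0,0,0,-1],[0,0,0,0,-1],[0,0,0,0,-1],[0,0,0,0,-1]]]}}

```text
t: 3.07
eef_pos: [554.6, -71.8, 40.0]
tcp_rot: [-3.142, 0.0, 1.658]
ft_force: [-0.6, -0.2, 0.6]
opening: 0.281
grip_force: 30.0
```

{"fn": "step_arm", "kwargs": {"plan": [[[-8,0,0,0,-1],[-18,0,0,0,-1],[-28,0,0,0,-1],[-38,0,0,0,-1],[-48,0,0,0,-1],[-62,0,0,0,-1],[-78,0,0,0,-1],[-90,0,0,0,-1]]]}}

```text
t: 3.73
eef_pos: [562.6, -163.6, 40.0]
tcp_rot: [3.141, 0.0, 1.657]
ft_force: [-0.5, -0.8, -0.2]
opening: 0.286
grip_force: 30.0
```

Run:
```python
from h import *
from go import go
go(472,-319,130,70.2)
```

```text
t 3.73 pos [ 562.6 -163.6   40. ] yaw 95.0 j1,j6 [-23. -28.] F [-0.5 -0.8 -0.2] open 0.286 grip 30.0
row: [-147.  -103.7  -90. ] 24.8
```

{"fn": "step_arm", "kwargs": {"plan": [[[0,0,-35,0,-1],[0,0,-70,0,-1],[-37,-26,-90,6,-1],[-74,-52,-90,12,-1],[-110,-78,-90,18,-1],[-147,-104,-90,25,-1],[-147,-104,-90,25,-1],[-147,-104,-90,25,-1]]]}}

```text
t: 4.4
eef_pos: [469.7, -320.9, 130.1]
tcp_rot: [3.141, 0.001, 1.217]
ft_force: [-0.7, 0.2, -0.2]
opening: 0.281
grip_force: 30.0
```

Run:
```python
from h import *
from go import go
go(463,-343.5,130,70.2)
im=env.read_camera("scene"); cv2.imwrite("pics/b.png",cv2.resize(im[120:300,100:340],(800,600)))
```

```text
t 4.4 pos [ 469.7 -320.9  130.1] yaw 69.7 j1,j6 [-41. -21.] F [-0.7  0.2 -0.2] open 0.281 grip 30.0
row: [-23.5   1.6   0.1] -0.5
```

View pics/b.png

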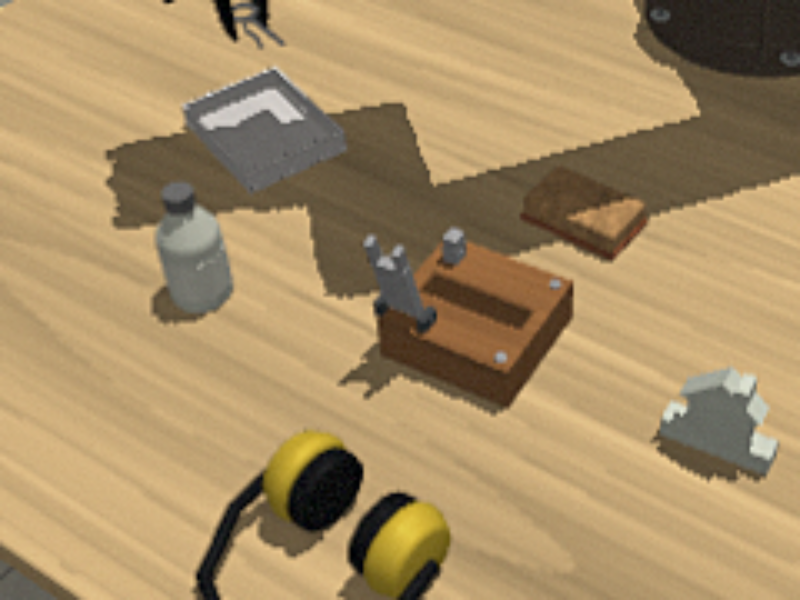

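The bar is open (390,280) and the clip is held (255,25) near the tray. Lowering into it.

{"fn": "step_arm", "kwargs": {"plan": [[[-23.5,1.5,0,0,-1],[-23.5,1.5,30,0,-1],[-23.5,1.5,60,0,-1],[-23.5,1.5,85,0,-1],[-23.5,1.5,105,0,-1],[-23.5,1.5,118,0,-1],[-23.5,1.5,122,0,-1],[-23.5,1.5,122,0,-1]]]}}

```text
t: 5.12
eef_pos: [465.2, -338.7, 7.1]
tcp_rot: [-3.14, -0.001, 1.223]
ft_force: [-0.3, 0.4, -0.1]
opening: 0.282
grip_force: 30.0
```

{"fn": "step_arm", "kwargs": {"plan": [[[0,0,0,0,0.0],[0,0,0,0,0.0],[0,0,0,0,0.0],[0,0,0,0,0.0],[0,0,0,0,0.0]]]}}

```text
t: 5.53
eef_pos: [465.2, -339.8, 8.6]
tcp_rot: [3.141, 0.0, 1.222]
ft_force: [-0.2, 0.3, -0.2]
opening: 0.496
grip_force: 0.0
```

{"fn": "step_arm", "kwargs": {"plan": [[[0,0,-15,0,0.0],[0,0,-40,0,0.0],[0,0,-75,0,0.0],[0,0,-110,0,0.0],[0,0,-150,0,0.0],[0,0,-190,0,0.0],[0,0,-190,0,0.0],[0,0,-190,0,0.0]]]}}

```text
t: 6.2
eef_pos: [465.5, -340.0, 200.4]
tcp_rot: [3.137, 0.002, 1.222]
ft_force: [-0.6, -0.4, -0.5]
opening: 0.497
grip_force: 0.0
```

Run:
```python
from h import *
from go import go
go(397.5,316.5,205,-101)
im=env.read_camera("scene"); cv2.imwrite("pics/c_raw.png",im)
t=env.read_camera("top"); cv2.imwrite("pics/c_top_raw.png",t)
a=cv2.resize(im[130:190,140:220],(400,300),interpolation=cv2.INTER_CUBIC)
b=cv2.resize(t[142:202,218:298],(400,300),interpolation=cv2.INTER_CUBIC)
c=cv2.resize(t[220:280,90:170],(400,300),interpolation=cv2.INTER_CUBIC)
d=cv2.resize(im[180:240,330:410],(400,300),interpolation=cv2.INTER_CUBIC)
cv2.imwrite("pics/c.png",np.vstack([np.hstack([a,b]),np.hstack([c,d])]))
```

```text
t 6.2 pos [ 465.5 -340.   200.4] yaw 70.0 j1,j6 [-43. -23.] F [-0.6 -0.4 -0.5] open 0.497 grip 0.0
row: [ 593.7 -288.4   -7.1] -9.0
```

View pics/c.png

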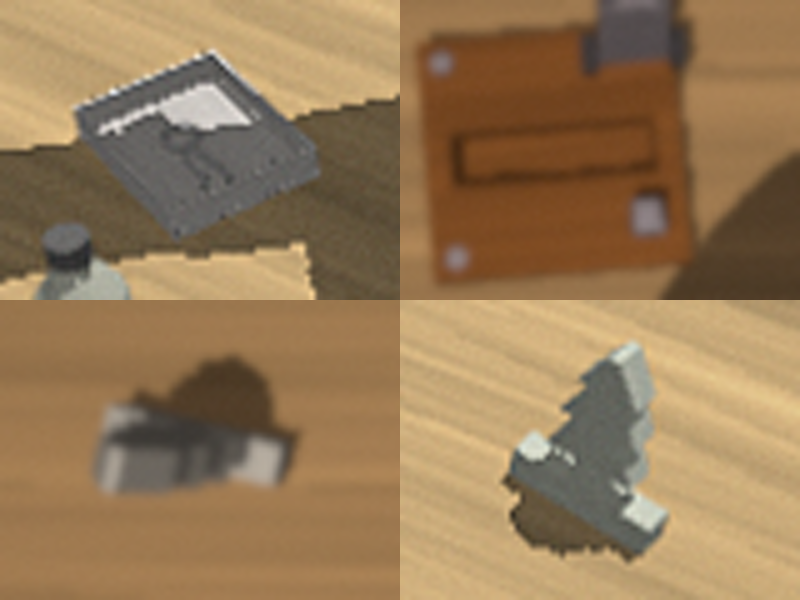

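The clip lies in the tray (200,165), the bar stays open and the slot is fully visible (tile 455..657, 120..186). Refining the tree and slot positions.

Run:
```python
from h import *
t=cv2.imread("pics/c_top_raw.png"); s=cv2.imread("pics/c_raw.png")
T=lambda u,v:(218+u/5-.4,142+v/5-.4)
S2=lambda u,v:(330+u/5-.4,180+v/5-.4)
T2=lambda u,v:(90+u/5-.4,220+v/5-.4)
for n,p in dict(TL=(55,135),BL=(59,186),TR=(256,120),BR=(257,170),oTL=(18,38),oBL=(36,282),oBR=(292,258)).items(): print(n,onz("top",T(*p),45).round(1)[:2])
print("+y patch scene",onz("scene",S2(245,214),24).round(1))
print("-y patch scene",onz("scene",S2(133,148),24).round(1),"top",onz("top",T2(265,161),24).round(1))
print("tip top",onz("top",T2(111,169),122).round(1),"scene",onz("scene",S2(228,54),122).round(1))
# front (+x) lower foot edge, scene, tile
print("front bottom",onz("scene",S2(113,177),3).round(1),onz("scene",S2(240,256),3).round(1))
h=cv2.cvtColor(t,cv2.COLOR_BGR2HSV)
m=((h[...,1]>155)).astype(np.uint8)*255; m[:, :212]=0;m[:,285:]=0;m[:138]=0;m[212:]=0
m=cv2.morphologyEx(cv2.morphologyEx(m,cv2.MORPH_OPEN,np.ones((3,3))),cv2.MORPH_CLOSE,np.ones((15,15)))
c=max(cv2.findContours(m,0,1)[0],key=cv2.contourArea)
r=cv2.minAreaRect(np.array([onz("top",p[0].astype(float),45)[:2] for p in c],np.float32)); print(r)
```

```text
TL [590.7  63.8]
BL [566.2  61.9]
TR [597.5 -32.5]
BR [573.5 -32.8]
oTL [637.7  81.7]
oBL [520.3  72.9]
oBR [531.3 -49.3]
+y patch scene [403.5 351.8  24. ]
-y patch scene [388.8 279.8  24. ] top [389.2 277.6  24. ]
tip top [396.8 316.2 122. ] scene [396.  318.2 122. ]
front bottom [395.8 274.2   3. ] [414.5 357.6   3. ]
((582.4903564453125, 16.37588119506836), (116.40194702148438, 123.65154266357422), 4.8003034591674805)
```

{"fn": "step_arm", "kwargs": {"plan": [[[590,-288,-10,-9,0.4],[590,-288,-10,-9,0.4],[590,-288,-10,-9,0.4],[590,-288,-10,-9,0.4],[590,-288,-10,-9,0.4],[590,-288,-10,-9,0.4],[590,-288,-10,-9,0.4],[590,-288,-10,-9,0.4]]]}}

```text
t: 6.97
eef_pos: [428.8, -6.3, 201.8]
tcp_rot: [-3.139, 0.0, 1.378]
ft_force: [0.3, 0.0, -0.4]
opening: 0.7
grip_force: 0.0
```

```bash
python3 go.py 396.5 316.3 180 78
```

```text
t 6.97 pos [428.8  -6.3 201.8] yaw 79.0 j1,j6 [-10.   1.] F [ 0.3  0.  -0.4] open 0.7 grip 0.0
row: [310.5 -93.4  22. ] 1.0
```

{"fn": "step_arm", "kwargs": {"plan": [[[302,-93,10,1,0.3],[302,-93,10,1,0.3],[302,-93,10,1,0.3],[302,-93,10,1,0.3],[302,-93,10,1,0.3],[302,-93,10,1,0.3],[302,-93,10,1,0.3],[302,-93,10,1,0.3]]]}}

```text
t: 7.63
eef_pos: [395.0, 309.1, 191.3]
tcp_rot: [-3.139, 0.002, 1.363]
ft_force: [0.2, -0.7, 0.4]
opening: 0.648
grip_force: 0.0
```

{"fn": "step_arm", "kwargs": {"plan": [[[0,0,0,0,0.3],[0,0,0,0,0.3],[0,0,0,0,0.3],[0,0,0,0,0.3]]]}}

```text
t: 7.97
eef_pos: [396.4, 305.0, 192.4]
tcp_rot: [-3.141, 0.001, 1.36]
ft_force: [1.0, -0.2, 0.1]
opening: 0.65
grip_force: 0.0
```

```bash
python3 go.py 396.5 316.3 61 78
```

```text
t 7.97 pos [396.4 305.  192.4] yaw 77.9 j1,j6 [30. 42.] F [ 1.  -0.2  0.1] open 0.65 grip 0.0
row: [ 11.2  -2.1 131.4] -0.1
```

{"fn": "step_arm", "kwargs": {"plan": [[[11,-2,15,0,0.3],[11,-2,40,0,0.3],[11,-2,65,0,0.3],[11,-2,90,0,0.3],[11,-2,112,0,0.3],[11,-2,126,0,0.3],[11,-2,131.5,0,0.3],[11,-2,131.5,0,0.3]]]}}

```text
t: 8.63
eef_pos: [396.7, 316.1, 60.6]
tcp_rot: [-3.14, 0.002, 1.36]
ft_force: [-0.0, -0.6, 1.1]
opening: 0.651
grip_force: 0.0
```

{"fn": "step_arm", "kwargs": {"plan": [[[0,0,0,0,-0.4],[0,0,0,0,-0.4],[0,0,0,0,-0.5],[0,0,0,0,-0.6],[0,0,0,0,-0.7],[0,0,0,0,-0.8],[0,0,0,0,-0.9],[0,0,0,0,-1]]]}}

```text
t: 9.3
eef_pos: [396.7, 317.3, 61.7]
tcp_rot: [3.141, -0.0, 1.362]
ft_force: [0.5, -0.3, 2.6]
opening: 0.209
grip_force: 30.0
```

{"fn": "step_arm", "kwargs": {"plan": [[[0,0,0,0,-1],[0,0,0,0,-1],[0,0,0,0,-1]]]}}

```text
t: 9.55
eef_pos: [396.7, 317.3, 61.7]
tcp_rot: [3.141, -0.0, 1.361]
ft_force: [-1.3, -0.2, 4.4]
opening: 0.213
grip_force: 30.0
```

Run:
```python
from h import *
from go import go
go(396.5,316.3,61,78)
im=env.read_camera("scene"); cv2.imwrite("pics/d_raw.png",im)
cv2.imwrite("pics/d.png",cv2.resize(im[165:240,320:420],(640,480),interpolation=cv2.INTER_CUBIC))
```

```text
t 9.55 pos [396.7 317.3  61.7] yaw 78.0 j1,j6 [31. 43.] F [-1.3 -0.2  4.4] open 0.213 grip 30.0
row: [-1.  -0.   0.7] 0.0
```

View pics/d.png

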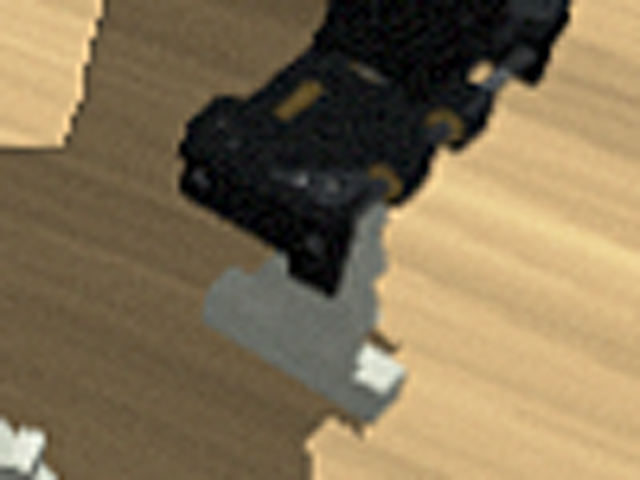

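Tree gripped (opening 20 mm), standing plumb and unmoved. Lifting and carrying it over the slot.

{"fn": "step_arm", "kwargs": {"plan": [[[0,0,-10,0,-1],[0,0,-30,0,-1],[0,0,-60,0,-1],[0,0,-90,0,-1],[0,0,-110,0,-1],[0,0,-110,0,-1],[0,0,-110,0,-1]]]}}

```text
t: 10.18
eef_pos: [396.8, 317.3, 172.4]
tcp_rot: [3.14, -0.001, 1.361]
ft_force: [-0.6, 0.3, -0.8]
opening: 0.206
grip_force: 30.0
```

```bash
python3 go.py 582.3 16.5 172 94.8
```

```text
t 10.18 pos [396.8 317.3 172.4] yaw 78.0 j1,j6 [31. 43.] F [-0.6  0.3 -0.8] open 0.206 grip 30.0
row: [-255.7  244.     0.4] -16.8
```

{"fn": "step_arm", "kwargs": {"plan": [[[-10,10,0,0,-1],[-30,29,0,-2,-1],[-54,52,0,-4,-1],[-78,75,0,-6,-1],[-102,98,0,-8,-1],[-126,121,0,-10,-1],[-150,144,0,-12,-1],[-170,163,0,-14,-1]]]}}

```text
t: 10.85
eef_pos: [521.1, 115.0, 170.0]
tcp_rot: [-3.139, 0.0, 1.607]
ft_force: [-0.5, 0.2, -1.2]
opening: 0.212
grip_force: 30.0
```

{"fn": "step_arm", "kwargs": {"plan": [[[0,0,0,0,-1],[0,0,0,0,-1],[0,0,0,0,-1]]]}}

```text
t: 11.1
eef_pos: [520.0, 117.2, 170.4]
tcp_rot: [-3.139, 0.0, 1.605]
ft_force: [0.2, 0.3, -2.1]
opening: 0.206
grip_force: 30.0
```

```bash
python3 go.py 582.3 16.5 172 94.8
```

```text
t 11.1 pos [520.  117.2 170.4] yaw 92.0 j1,j6 [6. 4.] F [ 0.2  0.3 -2.1] open 0.206 grip 30.0
row: [-102.7   58.8   -1.8] -2.8
```

{"fn": "step_arm", "kwargs": {"plan": [[[-15,9,0,-1,-1],[-38,22,0,-2,-1],[-62,36,5,-2.8,-1],[-86,49,12,-2.8,-1],[-102.5,59,20,-2.8,-1],[-102.5,59,25,-2.8,-1],[-102.5,59,25,-2.8,-1],[-102.5,59,25,-2.8,-1]]]}}

```text
t: 11.77
eef_pos: [582.5, 18.0, 146.1]
tcp_rot: [-3.14, -0.0, 1.655]
ft_force: [-0.2, 0.6, -1.2]
opening: 0.211
grip_force: 30.0
```

Run:
```python
from h import *
from go import go
go(582.3,16.5,120,94.8)
im=env.read_camera("scene"); cv2.imwrite("pics/e_raw.png",im)
cv2.imwrite("pics/e.png",cv2.resize(im[135:240,185:325],(800,600),interpolation=cv2.INTER_CUBIC))
```

```text
t 11.77 pos [582.5  18.  146.1] yaw 94.8 j1,j6 [ -5. -10.] F [-0.2  0.6 -1.2] open 0.211 grip 30.0
row: [-1.5 -0.2 26.1] 0.0
```

View pics/e.png

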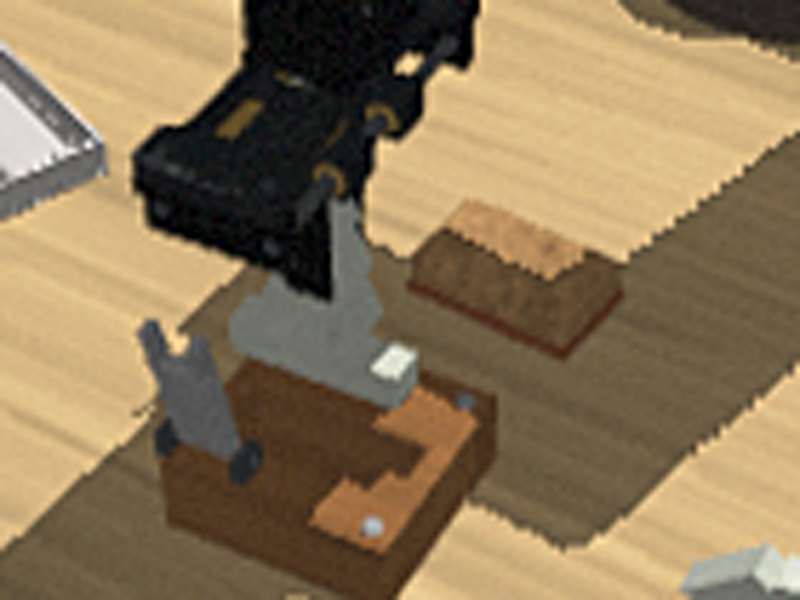

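Run:
```python
from h import *
f=800/140
S=lambda u,v:(185+u/f-.4,135+v/f-.4)
y=np.array([-np.sin(np.radians(4.8)),np.cos(np.radians(4.8))])
for p in[(417,352),(402,380),(409.5,366),(388,343),(372,368)]: print(p,onz("scene",S(*p),108.4).round(1))
print("end edge pred centre",np.array([582.5,18.0])+45*y)
im=cv2.imread("pics/e_raw.png");h=cv2.cvtColor(im,cv2.COLOR_BGR2HSV)
m=((h[...,2]>175)&(h[...,1]<50)).astype(np.uint8)*255;o=np.zeros_like(m);o[190:205,245:262]=m[190:205,245:262]
c=max(cv2.findContours(o,0,1)[0],key=cv2.contourArea)
r=cv2.minAreaRect(np.array([onz("scene",p[0].astype(float),108.4)[:2] for p in c],np.float32));print(r)
# scene-camera bias check on stand screws (tri 624.8,71.6 / 531.1,63.8 at z45 seen scene 623.2,71.4 / 530.1,64.6)
```

```text
(417, 352) [568.6  60.8 108.4]
(402, 380) [587.9  65.  108.4]
(409.5, 366) [578.3  62.9 108.4]
(388, 343) [570.7  46.1 108.4]
(372, 368) [588.7  49.1 108.4]
end edge pred centre [578.73449705  62.84217867]
((580.0774536132812, 55.40163040161133), (10.934266090393066, 19.87494468688965), 87.95931243896484)
```

{"fn": "step_arm", "kwargs": {"plan": [[[-1.6,-0.7,8,0,-1],[-1.6,-0.7,18,0,-1],[-1.6,-0.7,28,0,-1],[-1.6,-0.7,35,0,-1],[-1.6,-0.7,39,0,-1],[-1.6,-0.7,43,0,-1],[-1.6,-0.7,45,0,-1],[-1.6,-0.7,45,0,-1]]]}}

```text
t: 12.48
eef_pos: [582.6, 15.8, 101.1]
tcp_rot: [-3.141, -0.001, 1.654]
ft_force: [1.3, 5.6, -2.8]
opening: 0.213
grip_force: 30.0
```

```bash
python3 go.py 581.9 16.3 81.7 94.8
```

```text
t 12.48 pos [582.6  15.8 101.1] yaw 94.8 j1,j6 [ -5. -10.] F [ 1.3  5.6 -2.8] open 0.213 grip 30.0
row: [ 0.5 -0.6 19.4] -0.0
```

{"fn": "step_arm", "kwargs": {"plan": [[[1.5,0,0,0,-1],[1.5,0,3,0,-1],[1.5,0,6,0,-1],[1.5,0,9,0,-1],[1.5,0,12,0,-1],[1.5,0,14,0,-1],[1.5,0,14,0,-1]]]}}

```text
t: 13.07
eef_pos: [582.6, 16.4, 87.0]
tcp_rot: [-3.141, 0.0, 1.655]
ft_force: [-1.1, 0.2, -1.7]
opening: 0.21
grip_force: 30.0
```

{"fn": "step_arm", "kwargs": {"plan": [[[0,0,1.5,0,-1],[0,0,3,0,-1],[0,0,4,0,-1],[0,0,5,0,-1],[0,0,5,0,-1],[0,0,5,0,-1]]]}}

```text
t: 13.57
eef_pos: [582.6, 16.5, 82.4]
tcp_rot: [-3.141, 0.0, 1.655]
ft_force: [-1.6, -0.4, -2.5]
opening: 0.209
grip_force: 30.0
```

{"fn": "step_arm", "kwargs": {"plan": [[[0,0,0.6,0,-1],[0,0,1.2,0,-1],[0,0,1.8,0,-1],[0,0,1.8,0,-1],[0,0,1.8,0,-1]]]}}

```text
t: 13.98
eef_pos: [582.6, 16.6, 81.7]
tcp_rot: [3.141, 0.0, 1.655]
ft_force: [-5.3, 0.3, 10.4]
opening: 0.206
grip_force: 30.0
```

{"fn": "step_arm", "kwargs": {"plan": [[[0,0,-0.8,0,-1],[0,0,-0.8,0,-0.5],[0,0,-0.8,0,-0.3],[0,0,-0.8,0,-0.1],[0,0,-0.8,0,0.0],[0,0,-0.8,0,0.0],[0,0,-0.8,0,0.0],[0,0,-0.8,0,0.0]]]}}

```text
t: 14.65
eef_pos: [582.8, 16.5, 81.5]
tcp_rot: [3.142, 0.0, 1.655]
ft_force: [-0.3, 0.6, 0.0]
opening: 0.495
grip_force: 0.0
```

{"fn": "step_arm", "kwargs": {"plan": [[[0,0,-10,0,0],[0,0,-30,0,0],[0,0,-55,0,0],[0,0,-85,0,0],[0,0,-115,0,0],[0,0,-140,0,0],[0,0,-150,0,0],[0,0,-150,0,0]]]}}

```text
t: 15.32
eef_pos: [583.4, 16.5, 234.3]
tcp_rot: [3.137, 0.001, 1.655]
ft_force: [-0.1, -0.6, -0.1]
opening: 0.497
grip_force: 0.0
```

{"fn": "step_arm", "kwargs": {"plan": [[[-35,0,0,0,0],[-70,0,0,0,0],[-105,0,0,0,0],[-140,0,0,0,0],[-175,0,0,0,0],[-200,0,0,0,0],[-200,0,0,0,0],[-200,0,0,0,0]]]}}

```text
t: 15.98
eef_pos: [598.8, -183.6, 229.6]
tcp_rot: [-3.139, -0.001, 1.652]
ft_force: [-0.0, 0.5, 0.1]
opening: 0.498
grip_force: 0.0
```

Run:
```python
from h import *
im=env.read_camera("scene"); cv2.imwrite("pics/f_raw.png",im)
cv2.imwrite("pics/f.png",cv2.resize(im[120:270,140:340],(800,600),interpolation=cv2.INTER_CUBIC))
f=lambda h:[proj("scene",p).round(1)[0].tolist() for p in h]
y=np.array([-.0837,.9965])
# predicted foot top, +y end, seated: z=44
print(proj("scene",[[*(np.array([582.4,16.5])+45*y),44],[582.4,16.5,142]]).round(1))
```

```text
[[255.9 215.3]
 [240.4 183.7]]
```

View pics/f.png

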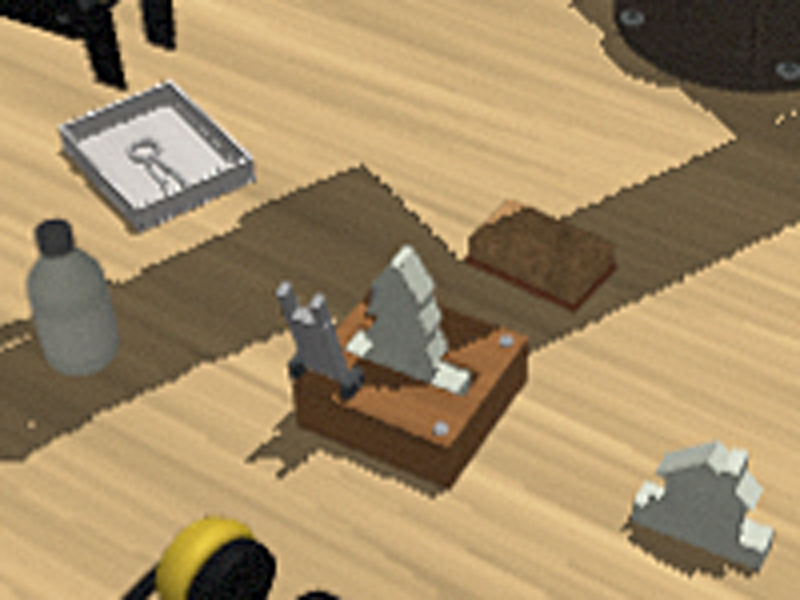

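The tree stands upright with its foot flush in the slot (patch edge at 462,381, predicted 463,381). The bar is open, the clip is in the tray (150,160), and the bystanders have not moved.

```bash
python3 -c "
from cell import env
print(env.job_done())"
```

```text
the job is handed in; nothing more can be done
None
```

I pulled the clip and laid it in the tray, the bar sprang open and stayed open, and the fir tree now stands upright with its foot fully home in the slot; the job was handed in at about 16 s, with the house, glue bottle and sanding block where they were.

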